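# Step the dividing slide and unload the formed plywood clips

## Robot

A 6-joint arm with a two-finger parallel gripper is mounted at the origin on the work surface. World frame = base frame: x ahead of the robot, y to its left, z up, the work surface at z = 0. Lengths are in m, angles in rad, forces in N, time in s.
With the tool pointing down it reaches from about 0.35 to 0.775 m from the base axis. Payload 5.5 kg.
Tool frame: the origin (TCP) lies at the very end of the fingers, on their centre line; the grasp point (between the pads) lies 19 mm behind it; z points along the fingers, y is the line along which they close (so a half turn about z gives the same grasp; the last joint's range is limited). The gripper opens to 85 mm and grips with 20 to 120 N. Pads are 22 mm wide; open, the fingers measure 114 mm over their backs; the gripper's body (76 mm by 85 mm) begins 54 mm behind the grasp point. The pads swing forward as they close: fully open they stand 13 mm farther back than shut.
Start: joints at [1.082, 0.313, 0.046, 1.304, 0, 1.431], TCP at [0.197, 0.54, 0.198] pointing down, gripper open.
Joint ranges: [-2.76, 2.76], [-0.86, 1.69], [-1.03, 1.26], [-2.2, 2.34], [-1.47, 1.5], [-3.14, 3.14]. Speed limits (rad/s): [2.57, 2.57, 3.14, 3.14, 3.14, 3.14].

## Interface

Orientations are given as a unit quaternion [w, x, y, z].
In Python, from workcell import env gives the robot as it stands. The module is installed in compiled form; this text tells all that it offers.
- The arm moves only by the tool jog_arm, never from a script. Its arguments are lists of equal length, an entry for each row: "gripper": the opening, from 0 (shut) to 1 (fully open); "offset": the shift along the world's x, y, z in cm, a list of three; "twist": the turn about the world's z in degrees. In form: {"gripper": [gripper, ...], "offset": [[dx, dy, dz], ...], "twist": [twist, ...]}. A call has exactly 8 rows; each row is the pose to reach, as a shift and turn from the pose commanded when the call began; what a row does not reach only later rows make up. A row lasts 1/8 s, in which the tool goes at most 62.5 mm and 10.7 degrees, less where a joint would pass 70% of its speed; a pose out of reach is approached as far as the arm can. A call with a gripper value outside its range is refused whole. The fingers move at their own pace and stop on an object; "squeeze" is the grip in N (left out, the last holds). Time passes only in rows, so rows that repeat a pose let the fingers close, or fill a call up. It gives the time, the measured TCP pose, the force, the opening and the grip force at its end, in the units of the state.
- env.get_state(): the state, without advancing time (a new reading comes with each control period).
- env.read_camera(name): name is "scene" or "top" or "wrist"; returns a dict with "image" (480x640x3 uint8, red, green, blue), "z_map" (480x640 float32, m along the optical axis (not along the pixel's ray), 0 where there is no reading), "fovy" (degrees; the focal length in pixels is half the picture's height over the tangent of half this angle, whatever the lens; pixels are square), "cx", "cy" (the principal point, pixels), "cam_to_world" (4x4, takes a point from camera to world coordinates). Camera axes: x right, y up, looking along -z (the intrinsics and any distortion apply to the point x, -y, -z); pixel columns grow to the right and rows downward; lengths in m; the calibration is good to about 2 mm. A picture is of the moment at which its call begins.
- env.hand_in(): hands the job in; it is judged then, once.
The state is a dict: "clock": time; "joint_pos": joint angles; "qvel": joint speeds; "tau": joint torques, N m; "tcp_pos": TCP position; "orientation": TCP orientation; "wrist_force": force on the tool from outside, world axes, zero at the start; "ft_torque": the same for the moment, N m; "finger_gap": finger opening in m; "grip_force": force on a finger pad.
Only numpy, scipy, OpenCV 4.12 (cv2) and the standard library are available. Lean on these libraries where they do the work, as an engineer would, in place of code of your own. Each camera call takes 0.05 s, during which the arm holds its last target. There are 200 camera calls.

## Task

Unload the forming slide into the blue tray: pull up the red spring knob, slide the carriage one notch away from the clear guard, let the plunger spring fully home, and if the cavity now standing at the green marks holds a bent-plywood clip, lift it out and put it in the tray. Stop at each of the three notches like this, in order and each with the plunger home, even where the cavity is empty, before going on to the next. When all three cavities have been cleared into the tray, slide the carriage all the way back to its first notch with the plunger home; leave the tray standing on the table and the other things about where they are.

Things in the scene. Friction and masses are not known exactly. Their poses are not given: they have to be found in the camera images.
- fixture: the fixed dividing slide: an aluminium bed 100 mm (x) by 390 mm (y), 18 mm high, turned up to 0.2 rad either way. Origin under the centre of the bed; the carriage slides along its y axis. The index bar is on its near (-x) side
- bar (a point): middle of the top of the fixed steel index bar with its four holes: at x -90 mm, y 0, z 30 mm in the fixture's frame; the bar is 24 mm wide (x) and runs from y -125 to 125 mm
- guard (a point): middle of the top edge of the clear plastic guard where it ends beside the station: x 0, y 0, z 100 mm in the fixture's frame. From there the guard's roof (x -58 to 58 mm, underside at 96 mm) and back wall with posts (x 57 to 75 mm) run to y -196 mm, over the cavities that have not yet come to the station, so their clips cannot be lifted out
- station (a point): the unloading station between two green strips on the bed's sides, fixed at x 0, y 32 mm, z 55 mm in the fixture's frame (level of the carriage's top): the centre of whichever cavity has been brought there
- carriage (a joint): travel of the carriage along the fixture's +y, in m: 0 at the start, notches at 0, 0.064, 0.128 and 0.192 (play about 1.5 mm either way), stops just beyond the first and the last. It drags with about 2 N and stays where it is left. The first cavity is at the station at 0.064, the second at 0.128, the third at 0.192
- carriage_top (a point): middle of the top of the carriage: a brown wooden block 90 mm (x) by 188 mm (y), top 55 mm above the table, with three open cavities in a row along y, 64 mm apart (the middle one here, the first at +y), each 40 mm (x) by 44 mm (y), 12 mm deep. An aluminium arm (44 mm wide, top at 47 mm) reaches from its middle to -x over the index bar and carries the plunger
- index (a joint): lift of the spring index plunger in m: 0 fully home in a hole, 0.018 fully pulled. Lifted more than 0.012 it clears the bar (about 0.012 with the knob let go: the pin rides on the bar between holes). The spring pushes down with 5 N at 0 and 11 N at full lift; let go within about 3 mm of a notch, the pin shoots home
- knob (a point): the red round index knob, axis vertical, 26 mm across, 30 mm high (16 mm below to 14 mm above this point). The point is on its axis, 86 mm above the table with the plunger home, at x -90 mm in the fixture's frame; it moves with carriage and plunger. Below it a thinner barrel goes down to the aluminium arm at 47 mm
- tray: loose blue open tray, outside 170 mm (x) by 130 mm (y), 35 mm high, wall and floor 5 mm; origin under its centre, on the table to the left or the right of the slide (it changes places with the wooden block called cauls)
- clip_a: loose bent-plywood clip of pale wood (40 g) standing in the first cavity, may be absent: a U channel open at the top, 36 mm wide over its two walls (x), 40 mm long (y), 40 mm high, base 6 mm, walls 5 mm thick; origin under the centre of its base. In the cavity its base is 43 mm above the table and it stands 28 mm above the carriage's top
- clip_b: loose bent-plywood clip of pale wood (40 g) standing in the second cavity, may be absent: a U channel open at the top, 36 mm wide over its two walls (x), 40 mm long (y), 40 mm high, base 6 mm, walls 5 mm thick; origin under the centre of its base. In the cavity its base is 43 mm above the table and it stands 28 mm above the carriage's top
- clip_c: loose bent-plywood clip of pale wood (40 g) standing in the third cavity, may be absent: a U channel open at the top, 36 mm wide over its two walls (x), 40 mm long (y), 40 mm high, base 6 mm, walls 5 mm thick; origin under the centre of its base. In the cavity its base is 43 mm above the table and it stands 28 mm above the carriage's top
- cauls: bystander: a brown wooden block 160 x 110 mm, 70 mm high in all with three pale bars on top; origin under its centre
- glue: bystander: white glue bottle, orange cap, 56 mm across, 150 mm high; origin under its centre
- square: bystander: flat dark steel carpenter's square 6 mm thick, arms 200 mm (along its y) and 80 mm (along its x); origin under the middle of the long arm

How it is judged:
By the outcome, as a careful person would: the job done as asked, in the order asked, and still so for the second after the job is handed in, with the robot touching nothing.
Of clip_a, clip_b, clip_c only 2 to 3 are there at a start; the rules pass over those that are not, and their reading is None.
At some moment in a run one of tray may be knocked a few centimetres aside while the robot is not near it.
Once in a run the grip may slacken for a moment while it holds something.
It also fails if it takes over 210 s, if anything falls off the work surface, if the arm or the gripper's body presses on something with over 40 N, if the wrist force passes 120 N, or if a joint passes its speed limit or range.

## Working session

There is one attempt and no reset: what is moved stays moved. The work goes in short steps, Python scripts to look and compute and a tool call to move; the robot and the scene stay as the last step left them, time stands still between calls to the robot, and variables do not carry over. Pictures are saved under pics/ and viewed, at most 14 in all, crops included, and the job is handed in when it is done.

Besides the shell and the picture viewer there is one more tool, called after "Call:" as name([rows], argument=value, ...), one row to a line, values as JSON. jog_arm: Moves the arm, as the interface text tells. Its arguments: {"type":"object","properties":{"gripper":{"type":"array"},"offset":{"type":"array"},"twist":{"type":"array"},"squeeze":{"type":"number"}},"required":["gripper","offset","twist"]}

```bash
mkdir -p pics; cat > h.py <<'E'
import numpy as np, cv2
from workcell import env
def cam(n,save=None):
    c=env.read_camera(n)
    if save: cv2.imwrite('pics/'+save,c['image'][:,:,::-1])
    return c
def ray(c,u,v):
    f=240/np.tan(np.radians(c['fovy'])/2); M=np.array(c['cam_to_world'])
    d=M[:3,:3]@np.array([(u-c['cx'])/f,-(v-c['cy'])/f,-1.0]); return M[:3,3],d
def onz(c,u,v,z):
    o,d=ray(c,u,v); return o+d*(z-o[2])/d[2]
def depth(c,u,v):
    o,d=ray(c,u,v); return o+d*c['z_map'][int(round(v)),int(round(u))]
def cloud(c):
    v,u=np.mgrid[0:480,0:640]; f=240/np.tan(np.radians(c['fovy'])/2); M=np.array(c['cam_to_world']); z=c['z_map']
    P=np.stack([(u-c['cx'])/f*z,-(v-c['cy'])/f*z,-z],-1); return P@M[:3,:3].T+M[:3,3]
def hsv(c): return cv2.cvtColor(c['image'],cv2.COLOR_RGB2HSV)
E
python3 - <<'E'
from h import *
a=cam('top','top0.png'); b=cam('scene','scene0.png')
for c in(a,b): print(c['fovy'],c['cx'],c['cy'],np.round(c['cam_to_world'],3).tolist(),[k for k in c])
print(env.get_state())
E
```

```text
43.46332156349687 320.7679279931696 230.5677710813028 [[-0.007, 0.988, -0.157, 0.407], [-1.0, -0.007, 0.002, -0.006], [0.001, 0.157, 0.988, 1.302], [0.0, 0.0, 0.0, 1.0]] ['image', 'z_map', 'fovy', 'cx', 'cy', 'cam_to_world']
55.28685154215455 316.13609415948594 233.62657492033617 [[-0.859, -0.361, 0.364, 0.885], [0.513, -0.6, 0.614, 0.51], [-0.004, 0.714, 0.701, 0.675], [0.0, 0.0, 0.0, 1.0]] ['image', 'z_map', 'fovy', 'cx', 'cy', 'cam_to_world']
{'clock': 0.1, 'joint_pos': array([1.08241906e+00, 3.13937607e-01, 4.51259247e-02, 1.30357551e+00,
       1.14779939e-05, 1.43119378e+00]), 'qvel': array([-1.62928269e-03, -9.66125115e-04,  1.97268663e-03, -1.32483105e-03,
       -7.33335817e-04,  6.88308484e-05]), 'tau': array([ 3.43081447e-03, -4.81724453e+01,  2.99243313e+01,  1.27666356e-02,
       -1.10922244e-04,  2.30125875e-05]), 'tcp_pos': array([0.19628366, 0.53995   , 0.19720469]), 'orientation': array([-2.51131849e-04,  1.73504773e-01,  9.84832707e-01, -7.54768523e-04]), 'wrist_force': array([-0.39923104,  0.53926467, -0.89769951]), 'ft_torque': array([ 0.02228067, -0.03316182,  0.02079004]), 'grip_force': 0.0, 'finger_gap': 0.08505792935244577}
```

View pics/top0.png

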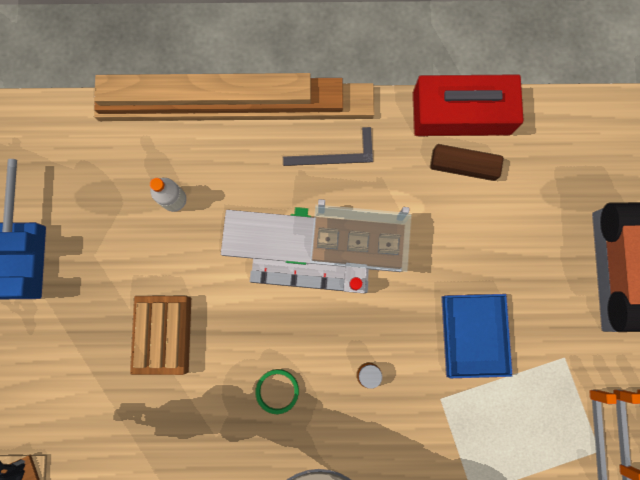

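View pics/scene0.png

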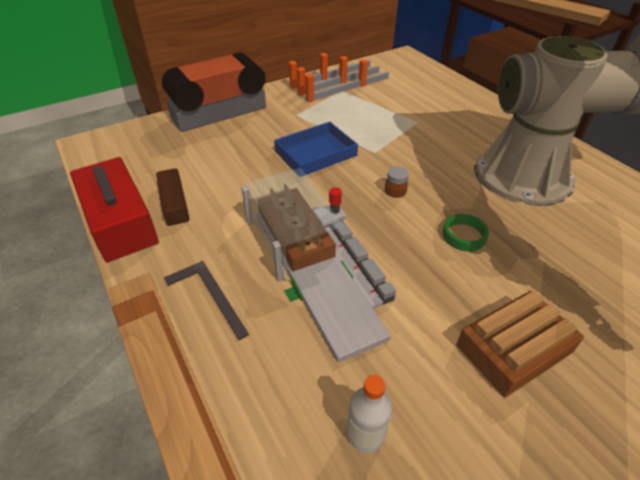

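The top view shows the knob at (356,284), the bed from (222,210) to about (410,270), the tray at (477,335) and the cauls at (160,335). The cavities at (327,239), (358,241) and (388,244) are under the clear guard. The scene view agrees, with the knob at (335,197).

```bash
python3 - <<'E'
from h import *
a=cam('top'); b=cam('scene')
for n,c in(('top',a),('scene',b)):
    P=cloud(c); H=hsv(c); h,s,v=H[...,0],H[...,1],H[...,2]
    near=(abs(P[...,0]-.42)<.3)&(abs(P[...,1])<.5)
    red=((h<5)|(h>174))&(s>180)&(v>90)&(P[...,2]>.06)&near&(P[...,2]<.12)
    k=P[red]; print(n,'knob n',len(k), k.mean(0) if len(k) else None, k[:,2].max() if len(k) else None)
    t=k[k[:,2]>k[:,2].max()-.006]; print('knob top',t.mean(0),len(t), np.ptp(t,0))
    ys,xs=np.where(red); print('px',xs.mean(),ys.mean(), onz(c,xs.mean(),ys.mean(),.100))
    blue=(h>100)&(h<125)&(s>150)&near&(P[...,2]>.0)&(P[...,2]<.06)
    rim=blue&(P[...,2]>.028)
    q=P[rim][:,:2].astype(np.float32); print('tray rim',len(q),cv2.minAreaRect(q), P[rim][:,2].mean())
    q=P[blue][:,:2].astype(np.float32); print('tray all',cv2.minAreaRect(q))
    grey=(s<60)&near&(abs(P[...,2]-.018)<.005)&(abs(P[...,0]-.42)<.2)&(P[...,1]>-.15)
    m=cv2.morphologyEx(grey.astype(np.uint8),cv2.MORPH_OPEN,np.ones((3,3)))
    nl,L,S,C=cv2.connectedComponentsWithStats(m); i=1+S[1:,4].argmax()
    q=P[L==i][:,:2].astype(np.float32); r=cv2.minAreaRect(q); print('bed',len(q),r,cv2.boxPoints(r).round(4).tolist())
    g=(h>45)&(h<80)&(s>150)&near&(P[...,0]>.33)&(P[...,2]<.06)&(P[...,2]>.008)
    nl,L,S,C=cv2.connectedComponentsWithStats(g.astype(np.uint8))
    for i in range(1,nl):
        if S[i,4]>8: print('green',S[i],P[L==i].mean(0).round(4))
    bar=(s<60)&near&(abs(P[...,2]-.030)<.004)&(P[...,0]<.42)&(P[...,0]>.25)
    q=P[bar][:,:2].astype(np.float32); 
    if len(q)>20: print('bar',len(q),cv2.minAreaRect(q))
    if n=='top':
        for u,v in((327,239),(358,241),(388,244),(345,250)): print('cav',P[v,u].round(3))
crop=cv2.resize(a['image'][190:310,210:430,::-1],None,fx=3.5,fy=3.5,interpolation=cv2.INTER_CUBIC); cv2.imwrite('pics/c1.png',crop)
E
```

```text
top knob n 112 [ 0.49073622 -0.07700679  0.09896357] 0.10558589854019362
knob top [ 0.49057526 -0.07592984  0.10148472] 47 [0.02198541 0.02194988 0.00588572]
px 355.4642857142857 283.25892857142856 [ 0.49066061 -0.07694338  0.1       ]
tray rim 639 ((0.3856757581233978, -0.33201608061790466), (0.16726525127887726, 0.1306319236755371), 1.034018635749817) 0.03335791374788378
tray all ((0.3856079578399658, -0.3321560323238373), (0.16761505603790283, 0.13177891075611115), 1.479881763458252)
bed 2432 ((0.5883492231369019, 0.10832446068525314), (0.1926243156194687, 0.0772550106048584), 85.1649169921875) [[0.541700005531311, 0.015599999576807022], [0.6187000274658203, 0.009100000374019146], [0.6349999904632568, 0.20100000500679016], [0.5580000281333923, 0.20749999582767487]]
green [295 214  14   3  18] [0.6454 0.0338 0.0169]
cav [ 0.58  -0.021  0.103]
cav [ 0.576 -0.084  0.098]
cav [ 0.569 -0.144  0.1  ]
cav [ 0.558 -0.057  0.1  ]
scene knob n 174 [ 0.49514288 -0.07377445  0.09131931] 0.10238503509227903
knob top [ 0.49279995 -0.07710182  0.09973625] 75 [0.02121473 0.024997   0.00594555]
px 335.0 196.05747126436782 [ 0.50090605 -0.06513144  0.1       ]
tray rim 101 ((0.39112594723701477, -0.3297120928764343), (0.15817011892795563, 0.12690335512161255), 4.2637248039245605) 0.03441238323992503
tray all ((0.3910224437713623, -0.3306044340133667), (0.1583363115787506, 0.12800154089927673), 4.02116584777832)
bed 3482 ((0.5848833322525024, 0.10350661724805832), (0.20139528810977936, 0.07923170924186707), 86.85319519042969) [[0.5397999882698059, 0.005100000184029341], [0.6189000010490417, 0.0007999999797903001], [0.6299999952316284, 0.20190000534057617], [0.5508999824523926, 0.2062000036239624]]
bar 27 ((0.32247427105903625, -0.36289843916893005), (0.08530372381210327, 0.17075851559638977), 39.10005569458008)
```

View pics/c1.png

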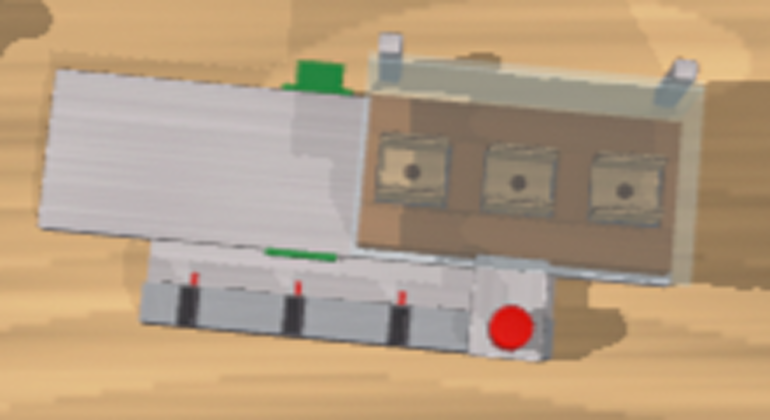

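The crop shows all three cavities under the guard, but it is unclear which hold clips, so I'll check each one at the station. The knob is at (510,328) in the crop and the fixture yaw is about -0.09. I'm moving above the knob now.

Call:
jog_arm([
  [2,-4,0],
  [4,-8,0],
  [6,-13,0],
  [9,-18,0],
  [11,-23,0],
  [13,-28,0],
  [16,-33,0],
  [18,-38,0],
], gripper=[0.7,0.7,0.7,0.7,0.7,0.7,0.7,0.7], twist=[2,4,6,8,10,12,14,15], squeeze=60)

```text
clock: 1.2
tcp_pos: [0.3775, 0.1587, 0.1982]
orientation: [0.001, 0.043, 0.999, 0.0]
wrist_force: [1.1, -0.1, 0.6]
finger_gap: 0.0598
grip_force: 0.0
```

Call:
jog_arm([
  [2,-4,0],
  [4,-8,0],
  [6,-13,0],
  [8,-17,0],
  [10,-21,0],
  [11.5,-23.6,0],
  [11.5,-23.6,0],
  [11.5,-23.6,0],
], gripper=[0.7,0.7,0.7,0.7,0.7,0.7,0.7,0.7], twist=[0,0,0,0,0,0,0,0])

```text
clock: 2.2
tcp_pos: [0.4909, -0.0751, 0.1977]
orientation: [-0.001, 0.044, 0.999, 0.0]
wrist_force: [-1.0, -0.6, 0.4]
finger_gap: 0.0599
grip_force: 0.0
```

```bash
cat >> h.py <<'E'
def knob(c):
    P=cloud(c); H=hsv(c); h,s,v=H[...,0],H[...,1],H[...,2]
    r=((h<5)|(h>174))&(s>170)&(v>80)&(P[...,2]>.065)&(P[...,2]<.13)&(abs(P[...,0]-.5)<.1)&(abs(P[...,1])<.2)
    if r.sum()<20: return None
    z=np.percentile(P[r][:,2],90); t=r&(abs(P[...,2]-z)<.004); ys,xs=np.where(t)
    (u,w),rad=cv2.minEnclosingCircle(np.stack([xs,ys],1).astype(np.float32))
    return onz(c,xs.mean(),ys.mean(),z).round(4), P[t][:,2].mean().round(4),onz(c,u,w,z).round(4),int(r.sum())
E
python3 - <<'E'
from h import *
s=env.get_state(); print(s['clock'],s['tcp_pos'],s['orientation'],s['finger_gap'])
w=cam('wrist','w1.png'); print(knob(w)); print(knob(cam('top')))
E
```

```text
2.2 [ 0.49086935 -0.07511635  0.19772073] [-5.96273588e-04  4.35236720e-02  9.99052155e-01  3.55142394e-04] 0.05991894170345509
(array([ 0.4886, -0.0791,  0.1015]), np.float64(0.1006), array([ 0.4886, -0.079 ,  0.1015]), 857)
None
```

View pics/w1.png

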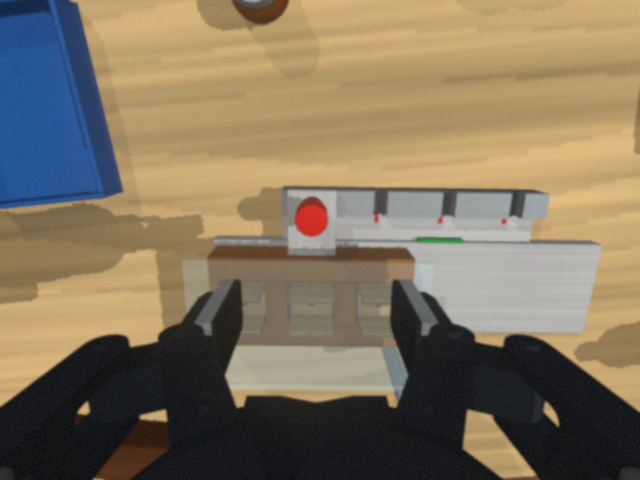

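The wrist view shows the knob at (312,217). The bed edges are level in the image, so the tool is aligned with the slide. I'm going down to grip the knob.

Call:
jog_arm([
  [-0.1,-0.3,-2],
  [-0.1,-0.3,-4],
  [-0.1,-0.3,-6],
  [-0.1,-0.3,-8],
  [-0.1,-0.3,-10],
  [-0.1,-0.3,-11.5],
  [-0.1,-0.3,-12.8],
  [-0.1,-0.3,-12.8],
], gripper=[0.7,0.7,0.7,0.7,0.7,0.7,0.7,0.7], twist=[0,0,0,0,0,0,0,0], squeeze=60)

```text
clock: 3.3
tcp_pos: [0.4898, -0.0781, 0.0693]
orientation: [-0.001, 0.043, 0.999, 0.0]
wrist_force: [-0.7, 0.9, -0.1]
finger_gap: 0.0599
grip_force: 0.0
```

Call:
jog_arm([
  [0,0,0],
  [0,0,0],
  [0,0,0],
  [0,0,0],
  [0,0,0],
  [0,0,0],
  [0,0,0],
  [0,0,0],
], gripper=[0.5,0.4,0.3,0.15,0.15,0.15,0.15,0.15], twist=[0,0,0,0,0,0,0,0])

```text
clock: 4.3
tcp_pos: [0.4905, -0.0786, 0.07]
orientation: [0.0, 0.043, 0.999, 0.0]
wrist_force: [0.9, -0.4, -0.3]
finger_gap: 0.013
grip_force: 0.0
```

```bash
python3 - <<'E'
from h import *
w=cam('wrist','w2.png'); print(knob(w)); b=cam('scene'); print(knob(b)); 
A=cv2.resize(b['image'][120:320,200:420,::-1],None,fx=2,fy=2); B=cv2.resize(w['image'][:,:,::-1],(533,400))[:, 100:440]
cv2.imwrite('pics/s2.png',np.hstack([A[:400],B]))
E
```

```text
(array([ 0.4878, -0.0788,  0.1013]), np.float64(0.1006), array([ 0.488 , -0.079 ,  0.1013]), 2341)
(array([ 0.4976, -0.0725,  0.0988]), np.float64(0.0981), array([ 0.4939, -0.0754,  0.0988]), 128)
```

View pics/s2.png

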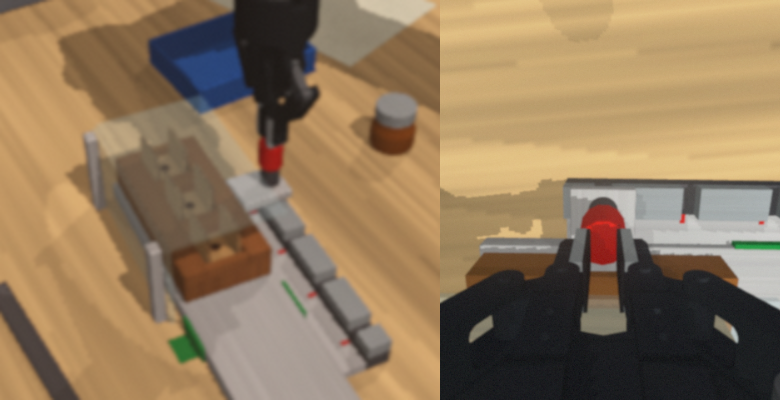

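The crops disagree with the numbers: the knob, at (270,155) in the scene half, looks in front of or below the fingers. I'll measure the fingertips from depth.

```bash
python3 - <<'E'
from h import *
s=env.get_state(); print(s['tcp_pos'],s['finger_gap'],s['grip_force'])
for n in('scene','wrist'):
    c=cam(n); P=cloud(c); H=hsv(c)
    q=(H[...,2]<75)&(abs(P[...,0]-.49)<.06)&(abs(P[...,1]+.078)<.07)&(P[...,2]>.05)&(c['z_map']>0)
    X=P[q]; print(n,len(X))
    for z in np.arange(.05,.16,.01):
        t=X[(X[:,2]>=z)&(X[:,2]<z+.01)]
        if len(t)>3: print(round(z,2),len(t),t.min(0).round(3),t.max(0).round(3))
    H2=((H[...,0]<6)|(H[...,0]>173))&(H[...,1]>150)&(abs(P[...,0]-.49)<.06)&(abs(P[...,1]+.078)<.05)&(P[...,2]>.05)
    X=P[H2]; print('red',len(X),np.percentile(X,[2,50,98],axis=0).round(3).tolist())
    f=240/np.tan(np.radians(c['fovy'])/2); M=np.array(c['cam_to_world'])
    for p in((.4905,-.0786,.07),(.4905,-.0786,.1)):
        d=M[:3,:3].T@(np.array(p)-M[:3,3]); print('proj',c['cx']-f*d[0]/d[2],c['cy']+f*d[1]/d[2])
E
```

```text
[ 0.49055349 -0.07860318  0.06999926] 0.013020954443677365 0.0
scene 3178
0.05 22 [ 0.489 -0.083  0.05 ] [ 0.501 -0.069  0.06 ]
0.06 19 [ 0.489 -0.077  0.06 ] [ 0.501 -0.069  0.069]
0.1 9 [ 0.491 -0.089  0.1  ] [ 0.529 -0.035  0.11 ]
0.11 44 [ 0.488 -0.091  0.11 ] [ 0.502 -0.059  0.12 ]
0.12 52 [ 0.486 -0.092  0.12 ] [ 0.502 -0.058  0.13 ]
0.13 45 [ 0.486 -0.098  0.13 ] [ 0.502 -0.059  0.14 ]
0.14 35 [ 0.493 -0.111  0.14 ] [ 0.504 -0.045  0.15 ]
0.15 108 [ 0.485 -0.119  0.15 ] [ 0.506 -0.036  0.16 ]
red 136 [[0.487, -0.085, 0.069], [0.498, -0.071, 0.088], [0.503, -0.066, 0.101]]
proj 335.38573874115605 202.11564505681034
proj 335.774286112264 190.5746889561269
wrist 75213
0.05 54 [ 0.48  -0.124  0.051] [ 0.548 -0.028  0.06 ]
0.1 7 [ 0.479 -0.144  0.1  ] [ 0.527 -0.071  0.109]
0.11 399 [ 0.478 -0.098  0.11 ] [ 0.501 -0.059  0.12 ]
0.12 651 [ 0.478 -0.098  0.12 ] [ 0.501 -0.058  0.13 ]
0.13 512 [ 0.477 -0.098  0.13 ] [ 0.501 -0.058  0.14 ]
0.14 1971 [ 0.474 -0.114  0.14 ] [ 0.502 -0.042  0.15 ]
0.15 6466 [ 0.473 -0.122  0.15 ] [ 0.502 -0.036  0.16 ]
red 2478 [[0.477, -0.088, 0.077], [0.483, -0.079, 0.1], [0.5, -0.069, 0.106]]
proj 316.82535201938236 267.3441360314265
proj 316.92245865989025 292.5399917999147
```

```bash
python3 - <<'E'
from h import *
for n in('scene','wrist'):
    c=cam(n); P=cloud(c); H=hsv(c)
    red=((H[...,0]<8)|(H[...,0]>170))&(H[...,1]>130)
    q=(abs(P[...,0]-.49)<.025)&(abs(P[...,1]+.078)<.05)&(P[...,2]>.055)&(c['z_map']>0)&~red
    X=P[q]
    for z in np.arange(.055,.13,.005):
        t=X[(X[:,2]>=z)&(X[:,2]<z+.005)]
        if len(t)>3: print(n,round(z,3),len(t),np.percentile(t,[3,50,97],axis=0)[:,:2].round(3).tolist(),H[q][(X[:,2]>=z)&(X[:,2]<z+.005)].mean(0).round(0))
c=cam('wrist'); cv2.imwrite('pics/w3.png',cv2.resize(c['image'][200:400,220:420,::-1],None,fx=3,fy=3,interpolation=cv2.INTER_CUBIC))
E
```

```text
scene 0.055 17 [[0.487, -0.08], [0.496, -0.072], [0.501, -0.07]] [ 8. 41. 65.]
scene 0.06 15 [[0.487, -0.079], [0.496, -0.072], [0.5, -0.068]] [ 9. 51. 63.]
scene 0.065 10 [[0.487, -0.079], [0.496, -0.071], [0.5, -0.068]] [  6. 102.  76.]
scene 0.07 5 [[0.481, -0.085], [0.486, -0.072], [0.502, -0.069]] [  9. 157. 148.]
scene 0.075 4 [[0.485, -0.086], [0.501, -0.085], [0.502, -0.07]] [  9. 162. 138.]
scene 0.085 5 [[0.483, -0.087], [0.501, -0.085], [0.502, -0.067]] [  9. 163. 136.]
scene 0.095 6 [[0.493, -0.089], [0.497, -0.086], [0.502, -0.076]] [  6. 132. 115.]
scene 0.1 4 [[0.484, -0.085], [0.49, -0.067], [0.497, -0.066]] [  8. 101.  99.]
scene 0.105 15 [[0.491, -0.095], [0.498, -0.087], [0.501, -0.064]] [12. 74. 79.]
scene 0.11 28 [[0.485, -0.09], [0.498, -0.067], [0.503, -0.06]] [12. 65. 65.]
scene 0.115 32 [[0.486, -0.089], [0.497, -0.067], [0.502, -0.059]] [13. 56. 56.]
scene 0.12 27 [[0.484, -0.089], [0.497, -0.065], [0.502, -0.058]] [13. 64. 61.]
scene 0.125 42 [[0.486, -0.089], [0.497, -0.066], [0.502, -0.059]] [13. 61. 54.]
scene 0.13 30 [[0.485, -0.09], [0.498, -0.068], [0
[... 622 characters left out ...]
1], [0.485, -0.067], [0.486, -0.067]] [  1. 108. 142.]
wrist 0.095 8 [[0.501, -0.084], [0.502, -0.08], [0.502, -0.074]] [  1. 114. 139.]
wrist 0.1 7 [[0.5, -0.084], [0.501, -0.077], [0.502, -0.074]] [  1. 111. 141.]
wrist 0.105 84 [[0.478, -0.09], [0.48, -0.073], [0.5, -0.065]] [ 19.  32. 112.]
wrist 0.11 329 [[0.478, -0.097], [0.48, -0.072], [0.489, -0.06]] [40. 28. 87.]
wrist 0.115 423 [[0.478, -0.097], [0.481, -0.084], [0.498, -0.059]] [47. 27. 76.]
wrist 0.12 503 [[0.478, -0.097], [0.481, -0.073], [0.493, -0.059]] [53. 27. 71.]
wrist 0.125 530 [[0.478, -0.097], [0.481, -0.073], [0.497, -0.059]] [53. 29. 69.]
wrist 0.13 532 [[0.478, -0.097], [0.481, -0.084], [0.498, -0.059]] [49. 31. 69.]
```

View pics/w3.png

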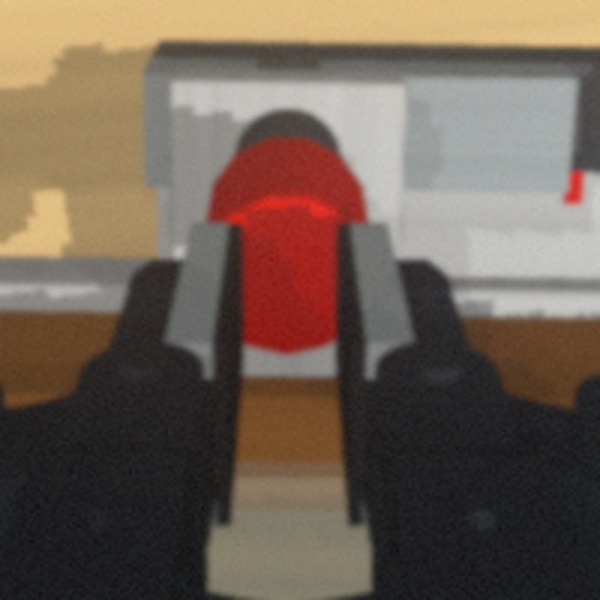

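The crop shows the fingertips, around (205,230) and (375,230), ending just above the knob's top. Depth puts the tips at about z = 0.105 while the reported TCP is 0.070, so the tips sit about 35 mm higher than stated. I'll open, go lower and recheck the tips.

Call:
jog_arm([
  [0,0,1],
  [0,0,1],
  [0,0,1],
  [0,0,0],
  [0,0,-1],
  [0,0,-2],
  [0,0,-2.5],
  [0,0,-2.5],
], gripper=[0.7,0.7,0.7,0.7,0.7,0.7,0.7,0.7], twist=[0,0,0,0,0,0,0,0])

```text
clock: 5.65
tcp_pos: [0.49, -0.0784, 0.0444]
orientation: [-0.001, 0.043, 0.999, 0.0]
wrist_force: [-0.2, -0.7, 0.1]
finger_gap: 0.0596
grip_force: 0.0
```

```bash
cat >> h.py <<'E'
def tips(n):
    c=cam(n); P=cloud(c); H=hsv(c); t0=env.get_state()['tcp_pos']
    q=(H[...,2]<95)&(H[...,1]<110)&(abs(P[...,0]-t0[0])<.06)&(abs(P[...,1]-t0[1])<.07)&(c['z_map']>0)&(P[...,2]>t0[2]-.03)
    for s in(-1,1):
        X=P[q&(s*(P[...,1]-t0[1])>.012)]
        print(n,s,len(X),'zmin',np.sort(X[:,2])[[5,15,30,60]].round(4))
E
python3 - <<'E'
from h import *
s=env.get_state(); print(s['tcp_pos'],s['finger_gap'],s['wrist_force'])
tips('scene'); tips('wrist')
c=cam('scene','s3.png'); cv2.imwrite('pics/s3.png',cv2.resize(c['image'][120:280,250:420,::-1],None,fx=3.5,fy=3.5,interpolation=cv2.INTER_CUBIC))
E
```

```text
[ 0.49003592 -0.07841962  0.04437605] 0.05962084184244401 [-0.21328693 -0.74890399  0.12239687]
scene -1 624 zmin [0.088  0.0904 0.0947 0.1027]
scene 1 2701 zmin [0.0152 0.0174 0.021  0.0954]
wrist -1 28783 zmin [0.0153 0.0165 0.0174 0.0855]
wrist 1 31507 zmin [0.0152 0.0155 0.0159 0.0163]
```

View pics/s3.png

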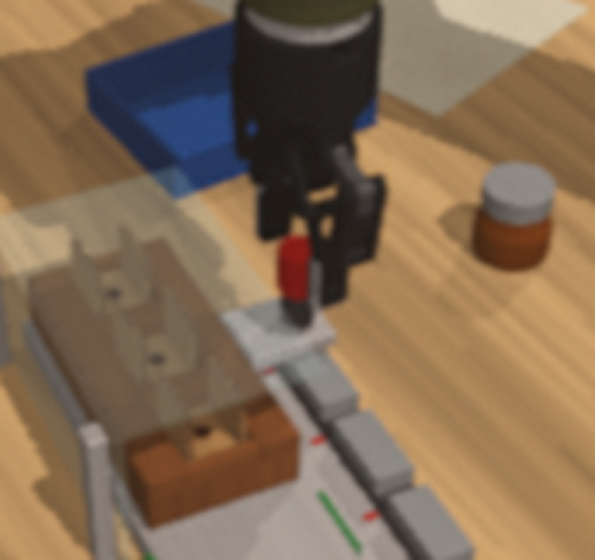

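The crop shows the fingers now straddling the knob at (295,268), with tips at about z = 0.087. Clip walls are visible in all three cavities. I'll go 1 cm lower and grip.

Call:
jog_arm([
  [0,0,-0.5],
  [0,0,-1],
  [0,0,-1],
  [0,0,-1],
  [0,0,-1],
  [0,0,-1],
  [0,0,-1],
  [0,0,-1],
], gripper=[0.7,0.7,0.5,0.3,0.2,0.2,0.2,0.2], twist=[0,0,0,0,0,0,0,0], squeeze=70)

```text
clock: 6.8
tcp_pos: [0.4905, -0.0787, 0.0352]
orientation: [0.0, 0.044, 0.999, -0.0]
wrist_force: [-1.6, -0.8, 3.1]
finger_gap: 0.0249
grip_force: 68.6
```

Call:
jog_arm([
  [0,0,0.6],
  [0,0,1.2],
  [0,0,1.6],
  [0,0,1.6],
  [0,0.3,1.6],
  [0.05,0.8,1.6],
  [0.1,1.4,1.6],
  [0.18,2,1.6],
], gripper=[0.2,0.2,0.2,0.2,0.2,0.2,0.2,0.2], twist=[0,0,0,0,0,0,0,0])

```text
clock: 7.8
tcp_pos: [0.4925, -0.0582, 0.051]
orientation: [0.0, 0.043, 0.999, -0.0]
wrist_force: [3.6, -2.5, -10.8]
finger_gap: 0.0241
grip_force: 69.2
```

```bash
python3 - <<'E'
from h import *
print(env.get_state()['tcp_pos']);print(knob(cam('wrist')),knob(cam('scene')))
E
```

```text
[ 0.49250379 -0.05815887  0.05104384]
(array([ 0.49  , -0.0583,  0.1169]), np.float64(0.1161), array([ 0.4898, -0.0583,  0.1169]), 5466) (array([ 0.5003, -0.0597,  0.116 ]), np.float64(0.115), array([ 0.501 , -0.0586,  0.116 ]), 65)
```

Call:
jog_arm([
  [0.1,1,0],
  [0.2,2,0],
  [0.3,3,0],
  [0.35,3.9,0],
  [0.4,4.4,0],
  [0.4,4.4,0],
  [0.4,4.4,-0.8],
  [0.4,4.4,-1.5],
], gripper=[0.2,0.2,0.2,0.2,0.2,0.2,0.2,0.2], twist=[0,0,0,0,0,0,0,0])

```text
clock: 8.9
tcp_pos: [0.497, -0.0139, 0.036]
orientation: [0.001, 0.043, 0.999, 0.001]
wrist_force: [5.0, 3.0, -6.4]
finger_gap: 0.0247
grip_force: 52.4
```

Call:
jog_arm([
  [0,0,-0.2],
  [0,0,-0.2],
  [0,0,-0.2],
  [0,0,0],
  [0,0,3],
  [0,0,6],
  [0,0,9],
  [0,0,12],
], gripper=[0.2,0.5,0.65,0.65,0.65,0.65,0.65,0.65], twist=[0,0,0,0,0,0,0,0])

```text
clock: 9.9
tcp_pos: [0.496, -0.0146, 0.1571]
orientation: [-0.0, 0.044, 0.999, 0.0]
wrist_force: [0.9, 0.1, 0.5]
finger_gap: 0.0555
grip_force: 0.0
```

```bash
python3 - <<'E'
from h import *
print(env.get_state()['tcp_pos']);print(knob(cam('wrist')),knob(cam('scene')))
E
```

```text
[ 0.49603563 -0.01461697  0.15711354]
(array([ 0.495 , -0.0145,  0.1014]), np.float64(0.1005), array([ 0.4949, -0.0144,  0.1014]), 1193) (array([ 0.4999, -0.0119,  0.1005]), np.float64(0.0995), array([ 0.5006, -0.0114,  0.1005]), 196)
```

Call:
jog_arm([
  [1,0.7,1],
  [2.5,1.4,1],
  [4,2.1,1],
  [5,2.8,1],
  [6.5,3.5,1],
  [8,4.2,1],
  [9,5,1],
  [9.5,5.5,1],
], gripper=[0.65,0.65,0.65,0.65,0.65,0.65,0.65,0.65], twist=[-10,-20,-30,-40,-50,-60,-70,-80])

```text
clock: 11.0
tcp_pos: [0.5912, 0.0407, 0.1647]
orientation: [-0.001, 0.678, 0.735, -0.001]
wrist_force: [0.0, 1.0, 0.6]
finger_gap: 0.0556
grip_force: 0.0
```

Call:
jog_arm([
  [0,0,0],
  [0,0,0],
  [0,0,0],
  [0,0,0],
  [0,0,0],
  [0,0,0],
  [0,0,0],
  [0,0,0],
], gripper=[0.65,0.65,0.65,0.65,0.65,0.65,0.65,0.65], twist=[-10,-10,-10,-10,-10,-10,-10,-10])

```text
clock: 12.0
tcp_pos: [0.5914, 0.0404, 0.1661]
orientation: [0.0, 0.737, 0.676, 0.0]
wrist_force: [0.1, 0.4, 0.3]
finger_gap: 0.0555
grip_force: 0.0
```

```bash
cat >> h.py <<'E'
def clip(c,x=.591,y=.041):
    P=cloud(c); t=(abs(P[...,2]-.083)<.005)&(abs(P[...,0]-x)<.04)&(abs(P[...,1]-y)<.04)&(c['z_map']>0)
    q=P[t]; 
    if len(q)<20: return len(q)
    r=cv2.minAreaRect(q[:,:2].astype(np.float32)); return len(q),[np.round(a,4) for a in r],q[:,2].mean().round(4)
E
python3 - <<'E'
from h import *
s=env.get_state();print(s['tcp_pos'],s['orientation'],s['joint_pos'])
w=cam('wrist','w4.png'); print(clip(w)); print(clip(cam('scene')))
E
```

```text
[0.59135271 0.04040977 0.16605077] [6.97455393e-05 7.37144604e-01 6.75735027e-01 4.20598250e-05] [-6.71329733e-02  3.57753524e-01  3.08969891e-02  1.24378079e+00
 -3.53961092e-05  1.59053692e+00]
(787, [array([0.594 , 0.0407]), array([0.0404, 0.0358]), np.float64(84.7409)], np.float64(0.0836))
(134, [array([0.5941, 0.0409]), array([0.0417, 0.0362]), np.float64(84.0617)], np.float64(0.0821))
```

View pics/w4.png

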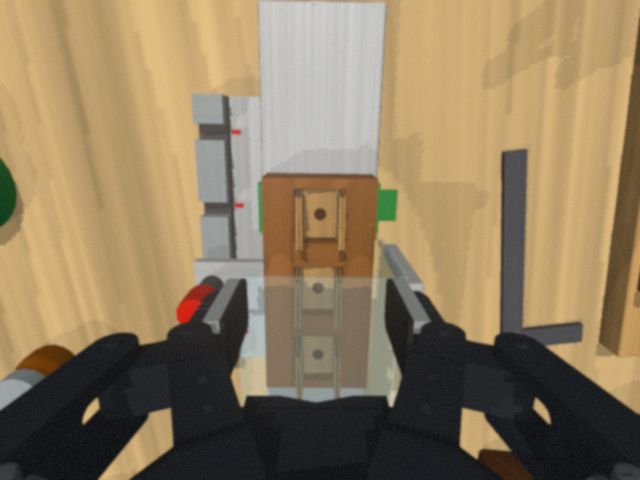

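The wrist view shows clip A standing in the cavity between the green marks, around (320,222), with clips in the other two cavities as well. Its measured position is (0.594, 0.041) and its size matches. Next I grasp it.

Call:
jog_arm([
  [0.3,0,-2.5],
  [0.3,0,-5],
  [0.3,0,-7.5],
  [0.3,0,-10],
  [0.3,0,-12],
  [0.3,0,-13.5],
  [0.3,0,-14.4],
  [0.3,0,-14.4],
], gripper=[0.65,0.65,0.65,0.65,0.65,0.65,0.65,0.65], twist=[0,0,0,0,0,0,0,0], squeeze=40)

```text
clock: 13.1
tcp_pos: [0.594, 0.0405, 0.0216]
orientation: [-0.0, 0.737, 0.676, -0.0]
wrist_force: [0.5, 0.1, -0.1]
finger_gap: 0.0557
grip_force: 0.0
```

Call:
jog_arm([
  [0,0,0],
  [0,0,0],
  [0,0,0],
  [0,0,0],
  [0,0,0],
  [0,0,0.5],
  [0,0,2],
  [0,0,4],
], gripper=[0.5,0.35,0.35,0.35,0.35,0.35,0.35,0.35], twist=[0,0,0,0,0,0,0,0])

```text
clock: 14.1
tcp_pos: [0.5937, 0.0404, 0.0625]
orientation: [-0.0, 0.737, 0.676, -0.0]
wrist_force: [0.3, -0.4, -0.3]
finger_gap: 0.0351
grip_force: 40.2
```

Call:
jog_arm([
  [0,0,2],
  [0,0,4],
  [0,0,6],
  [0,0,8],
  [-1,-5,8],
  [-3,-10,8],
  [-5,-15,8],
  [-7,-18,8],
], gripper=[0.35,0.35,0.35,0.35,0.35,0.35,0.35,0.35], twist=[0,0,0,0,0,0,0,0])

```text
clock: 15.1
tcp_pos: [0.5236, -0.1417, 0.1428]
orientation: [0.0, 0.738, 0.675, 0.0]
wrist_force: [0.0, 0.2, -0.3]
finger_gap: 0.0356
grip_force: 40.2
```

```bash
cat >> h.py <<'E'
def tray():
    s=env.get_state(); print('tcp',s['tcp_pos'].round(4),'gap',s['finger_gap'].round(4),'grip',s['grip_force'])
    for n in('top','scene'):
        c=cam(n); P=cloud(c); H=hsv(c)
        q=(H[...,0]>100)&(H[...,0]<125)&(H[...,1]>130)&(abs(P[...,0]-.4)<.2)&(P[...,1]<-.15)&(P[...,1]>-.5)&(P[...,2]<.05)
        r=cv2.minAreaRect(P[q][:,:2].astype(np.float32)); print(n,int(q.sum()),[np.round(a,4) for a in r])
E
python3 -c "
from h import *
tray()"
```

```text
Traceback (most recent call last):
  File "h.py", line 37, in tray
    s=env.get_state(); print('tcp',s['tcp_pos'].round(4),'gap',s['finger_gap'].round(4),'grip',s['grip_force'])
                                                               ^^^^^^^^^^^^^^^^^^^^^
AttributeError: 'float' object has no attribute 'round'
```

```bash
sed -i "s/s\['finger_gap'\].round(4)/s['finger_gap']/" h.py; python3 -c "
from h import *
tray()"
```

```text
tcp [ 0.5236 -0.1417  0.1428] gap 0.035616214319531936 grip 40.21748900413513
top 4826 [array([ 0.3853, -0.3327]), array([0.1681, 0.1311]), np.float64(0.4743)]
scene 1438 [array([ 0.3857, -0.3327]), array([0.1693, 0.1351]), np.float64(1.1891)]
```

Call:
jog_arm([
  [-1,-2.5,0],
  [-2,-5,0],
  [-3,-7.5,0],
  [-4,-10,0],
  [-5.5,-12.5,0],
  [-7,-15,0],
  [-8,-17.5,0],
  [-8.8,-19.1,0],
], gripper=[0.35,0.35,0.35,0.35,0.35,0.35,0.35,0.35], twist=[10,20,30,40,50,60,70,80])

```text
clock: 16.2
tcp_pos: [0.4365, -0.3312, 0.1426]
orientation: [0.0, 0.128, 0.992, -0.0]
wrist_force: [0.8, 0.4, -0.8]
finger_gap: 0.0352
grip_force: 40.1
```

Call:
jog_arm([
  [0,0,0],
  [0,0,-2],
  [0,0,-4.5],
  [0,0,-7],
  [0,0,-9.5],
  [0,0,-12],
  [0,0,-13.5],
  [0,0,-14.5],
], gripper=[0.35,0.35,0.35,0.35,0.35,0.35,0.35,0.35], twist=[8,15,15,15,15,15,15,15])

```text
clock: 17.2
tcp_pos: [0.4367, -0.3303, -0.0033]
orientation: [-0.0, -0.0, 1.0, 0.0]
wrist_force: [0.9, -0.1, -0.3]
finger_gap: 0.0355
grip_force: 40.1
```

Call:
jog_arm([
  [0,0,-0.6],
  [0,0,-1.1],
  [0,0,-1.1],
  [0,0,-1.1],
  [0,0,-1.1],
  [0,0,1],
  [0,0,4],
  [0,0,8],
], gripper=[0.35,0.35,0.35,0.45,0.6,0.6,0.6,0.6], twist=[0,0,0,0,0,0,0,0])

```text
clock: 18.2
tcp_pos: [0.4357, -0.33, 0.0774]
orientation: [-0.001, -0.0, 1.0, 0.001]
wrist_force: [0.3, -0.2, 0.0]
finger_gap: 0.0513
grip_force: 0.0
```

Call:
jog_arm([
  [0,0,3],
  [0,0,6],
  [0.6,4,7.5],
  [1.5,9,7.5],
  [2.5,14,7.5],
  [3.5,19,7.5],
  [4.5,24,7.5],
  [6,29,7.5],
], gripper=[0.6,0.6,0.6,0.6,0.6,0.6,0.6,0.6], twist=[0,0,0,0,0,0,-3,-5])

```text
clock: 19.2
tcp_pos: [0.4965, -0.039, 0.1525]
orientation: [0.0, 0.044, 0.999, -0.0]
wrist_force: [0.7, -0.0, -0.6]
finger_gap: 0.0514
grip_force: 0.0
```

```bash
python3 - <<'E'
from h import *
tray(); print(knob(cam('wrist')))
c=cam('scene'); cv2.imwrite('pics/s5.png',cv2.resize(c['image'][100:340,180:420,::-1],None,fx=2.4,fy=2.4))
E
```

```text
tcp [ 0.4965 -0.039   0.1525] gap 0.051407844248140065 grip 0.0
top 4759 [array([ 0.3854, -0.3325]), array([0.1679, 0.1318]), np.float64(1.05)]
scene 1192 [array([ 0.3866, -0.3333]), array([0.1686, 0.1333]), np.float64(2.0304)]
(array([ 0.495 , -0.015 ,  0.1014]), np.float64(0.1005), array([ 0.4949, -0.015 ,  0.1014]), 1241)
```

View pics/s5.png

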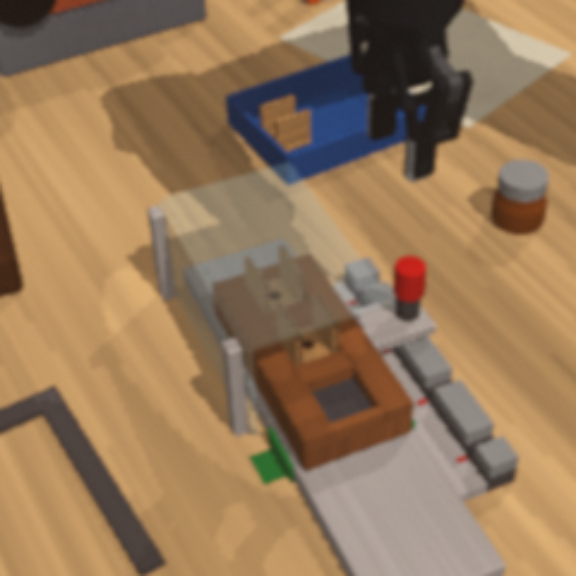

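The scene crop shows clip A standing in the tray at (285,125), the first cavity empty at (345,395), and the plunger home at (408,290). Next is the second notch.

Call:
jog_arm([
  [0,1.2,0],
  [0,2.4,0],
  [0,2.4,-2],
  [0,2.4,-4.5],
  [0,2.4,-7],
  [0,2.4,-9.5],
  [0,2.4,-11.8],
  [0,2.4,-11.8],
], gripper=[0.6,0.6,0.6,0.6,0.6,0.6,0.6,0.6], twist=[0,0,0,0,0,0,0,0], squeeze=70)

```text
clock: 20.4
tcp_pos: [0.4944, -0.0164, 0.0325]
orientation: [-0.002, 0.044, 0.999, 0.0]
wrist_force: [-0.3, 0.2, -0.0]
finger_gap: 0.051
grip_force: 0.0
```

Call:
jog_arm([
  [0,0,0],
  [0,0,0],
  [0,0,0],
  [0,0,0],
  [0,0,0],
  [0,0,0.6],
  [0,0,1.2],
  [0,0,1.6],
], gripper=[0.4,0.2,0.2,0.2,0.2,0.2,0.2,0.2], twist=[0,0,0,0,0,0,0,0])

```text
clock: 21.4
tcp_pos: [0.497, -0.0166, 0.0501]
orientation: [0.0, 0.043, 0.999, 0.0]
wrist_force: [6.5, -0.3, -10.8]
finger_gap: 0.0242
grip_force: 69.1
```

Call:
jog_arm([
  [0.05,0.6,0],
  [0.15,1.6,0],
  [0.25,2.6,0],
  [0.35,3.6,0],
  [0.45,4.6,0],
  [0.5,5.5,0],
  [0.6,6.2,0],
  [0.6,6.5,0],
], gripper=[0.2,0.2,0.2,0.2,0.2,0.2,0.2,0.2], twist=[0,0,0,0,0,0,0,0])

```text
clock: 22.4
tcp_pos: [0.5036, 0.0478, 0.0499]
orientation: [0.001, 0.044, 0.999, -0.001]
wrist_force: [6.8, -2.8, -10.3]
finger_gap: 0.0242
grip_force: 69.4
```

```bash
python3 - <<'E'
from h import *
print(env.get_state()['tcp_pos']);print(knob(cam('wrist')))
E
```

```text
[0.50356703 0.04782087 0.0498718 ]
(array([0.5007, 0.0478, 0.1156]), np.float64(0.1148), array([0.5003, 0.0478, 0.1156]), 5400)
```

Call:
jog_arm([
  [0,0.1,0],
  [0,0.1,-0.5],
  [0,0.1,-1],
  [0,0.1,-1.5],
  [0,0.1,-1.7],
  [0,0.1,-1.7],
  [0,0.1,-1.7],
  [0,0.1,-1.7],
], gripper=[0.2,0.2,0.2,0.2,0.2,0.2,0.4,0.6], twist=[0,0,0,0,0,0,0,0])

```text
clock: 23.45
tcp_pos: [0.5018, 0.0495, 0.0331]
orientation: [-0.0, 0.043, 0.999, -0.0]
wrist_force: [-0.3, 0.3, -0.4]
finger_gap: 0.0504
grip_force: 0.0
```

Call:
jog_arm([
  [0,0,0],
  [0,0,2],
  [0,0,5],
  [0,0,8],
  [0,0,11],
  [0,0,13],
  [0,0,13],
  [0,0,13],
], gripper=[0.6,0.6,0.6,0.6,0.6,0.6,0.6,0.6], twist=[0,0,0,0,0,0,0,0])

```text
clock: 24.45
tcp_pos: [0.5017, 0.0495, 0.162]
orientation: [-0.001, 0.043, 0.999, 0.0]
wrist_force: [0.1, 0.6, -0.5]
finger_gap: 0.0514
grip_force: 0.0
```

```bash
python3 - <<'E'
from h import *
print(env.get_state()['tcp_pos']);print(knob(cam('wrist')),knob(cam('scene')));print(clip(cam('scene')))
E
```

```text
[0.50171012 0.04947334 0.16197908]
(array([0.5014, 0.0486, 0.1014]), np.float64(0.1005), array([0.5012, 0.0487, 0.1014]), 1131) (array([0.5062, 0.0507, 0.1005]), np.float64(0.0997), array([0.5074, 0.052 , 0.1005]), 213)
(124, [array([0.5933, 0.0398]), array([0.0414, 0.0367]), np.float64(83.0094)], np.float64(0.0824))
```

Plunger home at the second notch, and clip B is at the station. Picking it.

Call:
jog_arm([
  [1,-0.1,0],
  [2.5,-0.2,0],
  [4,-0.3,0],
  [5,-0.4,0],
  [6.5,-0.5,0],
  [8,-0.7,0],
  [9,-0.9,0],
  [9.2,-0.9,0],
], gripper=[0.6,0.6,0.6,0.6,0.6,0.6,0.6,0.6], twist=[-10,-20,-30,-40,-50,-60,-70,-80])

```text
clock: 25.6
tcp_pos: [0.5945, 0.0402, 0.1617]
orientation: [-0.001, 0.678, 0.735, -0.001]
wrist_force: [-0.3, -0.7, 0.5]
finger_gap: 0.0511
grip_force: 0.0
```

Call:
jog_arm([
  [0,0,0],
  [0,0,-2],
  [0,0,-2],
  [0,0,-2],
  [0,0,-2],
  [0,0,-2],
  [0,0,-2],
  [0,0,-2],
], gripper=[0.6,0.6,0.6,0.6,0.6,0.6,0.6,0.6], twist=[-5,-10,-10,-10,-10,-10,-10,-10])

```text
clock: 26.6
tcp_pos: [0.5944, 0.0404, 0.1432]
orientation: [0.0, 0.737, 0.676, 0.0]
wrist_force: [-0.1, 0.3, -0.4]
finger_gap: 0.0511
grip_force: 0.0
```

```bash
python3 - <<'E'
from h import *
print(env.get_state()['tcp_pos'],env.get_state()['orientation']);print(clip(cam('wrist')))
E
```

```text
[0.59441145 0.04040616 0.14319183] [1.53195819e-04 7.37151141e-01 6.75727874e-01 1.09730985e-04]
(942, [array([0.5931, 0.04  ]), array([0.0406, 0.0361]), np.float64(84.146)], np.float64(0.0836))
```

Call:
jog_arm([
  [-0.1,0,-2],
  [-0.1,0,-4.5],
  [-0.1,0,-7],
  [-0.1,0,-9],
  [-0.1,0,-11],
  [-0.1,0,-12.1],
  [-0.1,0,-12.1],
  [-0.1,0,-12.1],
], gripper=[0.6,0.6,0.6,0.6,0.6,0.6,0.6,0.6], twist=[0,0,0,0,0,0,0,0], squeeze=40)

```text
clock: 27.65
tcp_pos: [0.594, 0.0404, 0.0228]
orientation: [0.0, 0.737, 0.676, 0.0]
wrist_force: [0.2, -0.4, 0.5]
finger_gap: 0.0511
grip_force: 0.0
```

Call:
jog_arm([
  [0,0,0],
  [0,0,0],
  [0,0,0],
  [0,0,0],
  [0,0,0],
  [0,0,0.5],
  [0,0,2],
  [0,0,4],
], gripper=[0.5,0.35,0.35,0.35,0.35,0.35,0.35,0.35], twist=[0,0,0,0,0,0,0,0])

```text
clock: 28.65
tcp_pos: [0.5927, 0.0404, 0.0625]
orientation: [-0.0, 0.737, 0.676, -0.0]
wrist_force: [1.9, -0.4, -0.6]
finger_gap: 0.0352
grip_force: 40.5
```

Call:
jog_arm([
  [0,0,2],
  [0,0,4],
  [0,0,6],
  [0,0,8],
  [-1,-5,8],
  [-3,-10,8],
  [-5,-15,8],
  [-7,-18,8],
], gripper=[0.35,0.35,0.35,0.35,0.35,0.35,0.35,0.35], twist=[0,0,0,0,0,0,0,0])

```text
clock: 29.65
tcp_pos: [0.5227, -0.1417, 0.1429]
orientation: [0.0, 0.738, 0.675, 0.0]
wrist_force: [-0.8, -0.4, 0.0]
finger_gap: 0.0353
grip_force: 40.5
```

```bash
python3 -c "
from h import *
tray()"
```

```text
tcp [ 0.5227 -0.1417  0.1429] gap 0.035273791275644 grip 40.514034032821655
top 4358 [array([ 0.3856, -0.3327]), array([0.1679, 0.132 ]), np.float64(1.3278)]
scene 1310 [array([ 0.3861, -0.3333]), array([0.1697, 0.1343]), np.float64(1.0681)]
```

Call:
jog_arm([
  [-1.5,-2.5,0],
  [-3,-5,0],
  [-5,-7.5,0],
  [-7,-10,0],
  [-9,-12.5,0],
  [-11,-15,0],
  [-13,-17.5,0],
  [-13.7,-19.1,0],
], gripper=[0.35,0.35,0.35,0.35,0.35,0.35,0.35,0.35], twist=[10,20,30,40,50,60,70,80])

```text
clock: 30.75
tcp_pos: [0.386, -0.3311, 0.1427]
orientation: [0.0, 0.128, 0.992, -0.0]
wrist_force: [1.2, -0.5, 0.9]
finger_gap: 0.0351
grip_force: 40.6
```

Call:
jog_arm([
  [0,0,0],
  [0,0,-2],
  [0,0,-4.5],
  [0,0,-7],
  [0,0,-9.5],
  [0,0,-12],
  [0,0,-13.5],
  [0,0,-14.5],
], gripper=[0.35,0.35,0.35,0.35,0.35,0.35,0.35,0.35], twist=[8,15,15,15,15,15,15,15])

```text
clock: 31.75
tcp_pos: [0.3867, -0.3304, -0.0033]
orientation: [0.0, -0.0, 1.0, 0.0]
wrist_force: [-0.3, 0.2, -1.2]
finger_gap: 0.0355
grip_force: 40.5
```

Call:
jog_arm([
  [0,0,-0.6],
  [0,0,-1.1],
  [0,0,-1.1],
  [0,0,-1.1],
  [0,0,-1.1],
  [0,0,1],
  [0,0,4],
  [0,0,8],
], gripper=[0.35,0.35,0.35,0.45,0.6,0.6,0.6,0.6], twist=[0,0,0,0,0,0,0,0])

```text
clock: 32.75
tcp_pos: [0.3858, -0.33, 0.0774]
orientation: [-0.001, -0.0, 1.0, 0.001]
wrist_force: [1.2, 0.2, 0.7]
finger_gap: 0.051
grip_force: 0.0
```

Call:
jog_arm([
  [0,0,4],
  [0.5,3,8],
  [2,8,8],
  [4,13.5,8],
  [6,19,8],
  [8,24.5,8],
  [9.5,30,8],
  [11,34,8],
], gripper=[0.6,0.6,0.6,0.6,0.6,0.6,0.6,0.6], twist=[0,0,0,0,-1,-3,-4,-5])

```text
clock: 33.75
tcp_pos: [0.4966, 0.0117, 0.1575]
orientation: [0.0, 0.043, 0.999, 0.0]
wrist_force: [0.4, -1.2, -0.1]
finger_gap: 0.0514
grip_force: 0.0
```

```bash
python3 - <<'E'
from h import *
tray(); print(knob(cam('wrist')))
c=cam('top'); cv2.imwrite('pics/t6.png',cv2.resize(c['image'][190:400,230:530,::-1],None,fx=2.5,fy=2.5))
E
```

```text
tcp [0.4966 0.0117 0.1575] gap 0.0514043788313987 grip 0.0
top 4302 [array([ 0.3855, -0.3325]), array([0.1679, 0.1316]), np.float64(1.2202)]
scene 911 [array([ 0.3862, -0.333 ]), array([0.1694, 0.1319]), np.float64(1.4491)]
(array([0.5014, 0.0478, 0.1014]), np.float64(0.1005), array([0.5011, 0.0478, 0.1014]), 1212)
```

View pics/t6.png

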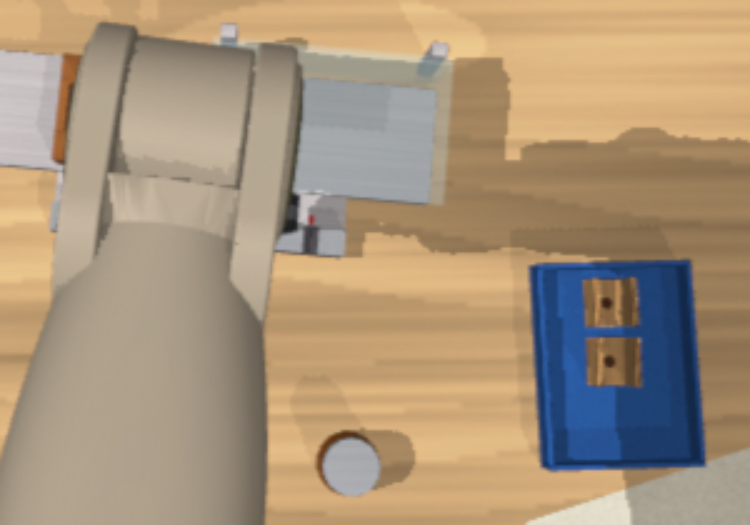

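The top crop shows both clips upright in the tray, at (610,303) and (613,362). Next is the third notch.

Call:
jog_arm([
  [0.3,2,0],
  [0.6,3.6,0],
  [0.6,3.6,-2],
  [0.6,3.6,-4.5],
  [0.6,3.6,-7],
  [0.6,3.6,-9.5],
  [0.6,3.6,-12.2],
  [0.6,3.6,-12.2],
], gripper=[0.6,0.6,0.6,0.6,0.6,0.6,0.6,0.6], twist=[0,0,0,0,0,0,0,0], squeeze=70)

```text
clock: 34.95
tcp_pos: [0.5002, 0.0449, 0.0333]
orientation: [-0.002, 0.044, 0.999, 0.0]
wrist_force: [-0.1, 0.0, 0.2]
finger_gap: 0.0514
grip_force: 0.0
```

Call:
jog_arm([
  [0,0,0],
  [0,0,0],
  [0,0,0],
  [0,0,0],
  [0,0,0],
  [0,0,0.6],
  [0,0,1.2],
  [0,0,1.6],
], gripper=[0.4,0.2,0.2,0.2,0.2,0.2,0.2,0.2], twist=[0,0,0,0,0,0,0,0])

```text
clock: 35.95
tcp_pos: [0.5031, 0.0456, 0.0514]
orientation: [0.001, 0.043, 0.999, 0.0]
wrist_force: [4.6, 2.7, -10.9]
finger_gap: 0.0242
grip_force: 69.1
```

Call:
jog_arm([
  [0.05,0.6,0],
  [0.15,1.6,0],
  [0.25,2.6,0],
  [0.35,3.6,0],
  [0.45,4.6,0],
  [0.5,5.5,0],
  [0.6,6.2,0],
  [0.6,6.4,0],
], gripper=[0.2,0.2,0.2,0.2,0.2,0.2,0.2,0.2], twist=[0,0,0,0,0,0,0,0])

```text
clock: 36.95
tcp_pos: [0.5095, 0.109, 0.0509]
orientation: [0.001, 0.044, 0.999, -0.001]
wrist_force: [5.7, -3.3, -10.4]
finger_gap: 0.0243
grip_force: 69.5
```

```bash
python3 - <<'E'
from h import *
print(env.get_state()['tcp_pos']);print(knob(cam('wrist')))
E
```

```text
[0.50951922 0.10896714 0.05091727]
(array([0.5069, 0.1089, 0.1154]), np.float64(0.1146), array([0.5068, 0.1089, 0.1154]), 5275)
```

Call:
jog_arm([
  [0,0.2,0],
  [0,0.35,0],
  [0,0.35,-0.6],
  [0,0.35,-1.2],
  [0,0.35,-1.7],
  [0,0.35,-1.7],
  [0,0.35,-1.7],
  [0,0.35,-1.7],
], gripper=[0.2,0.2,0.2,0.2,0.2,0.2,0.4,0.6], twist=[0,0,0,0,0,0,0,0])

```text
clock: 38.0
tcp_pos: [0.5081, 0.113, 0.0343]
orientation: [-0.0, 0.044, 0.999, 0.0]
wrist_force: [0.1, -0.1, -0.1]
finger_gap: 0.0506
grip_force: 0.0
```

Call:
jog_arm([
  [0,0,0],
  [0,0,2],
  [0,0,5],
  [0,0,8],
  [0,0,11],
  [0,0,13],
  [0,0,13],
  [0,0,13],
], gripper=[0.6,0.6,0.6,0.6,0.6,0.6,0.6,0.6], twist=[0,0,0,0,0,0,0,0])

```text
clock: 39.0
tcp_pos: [0.5077, 0.1129, 0.163]
orientation: [-0.001, 0.043, 0.999, -0.0]
wrist_force: [0.1, 0.6, 0.1]
finger_gap: 0.0513
grip_force: 0.0
```

```bash
python3 - <<'E'
from h import *
print(env.get_state()['tcp_pos']);print(knob(cam('wrist')),knob(cam('scene')));print(clip(cam('scene')))
E
```

```text
[0.50772482 0.11290777 0.16296142]
(array([0.5079, 0.1124, 0.1014]), np.float64(0.1005), array([0.5078, 0.1125, 0.1014]), 1132) (array([0.5129, 0.1147, 0.1009]), np.float64(0.0998), array([0.5127, 0.1146, 0.1009]), 232)
(136, [array([0.5942, 0.0397]), array([0.04  , 0.0367]), np.float64(84.5948)], np.float64(0.0821))
```

Plunger home at the third notch. Clip C is at the station, so I go to it.

Call:
jog_arm([
  [1,-1,0],
  [2.5,-2,0],
  [4,-3,0],
  [5,-4,0],
  [6.5,-5,0],
  [7.5,-6,0],
  [8.3,-7,0],
  [8.6,-7.2,0],
], gripper=[0.6,0.6,0.6,0.6,0.6,0.6,0.6,0.6], twist=[-10,-20,-30,-40,-50,-60,-70,-80])

```text
clock: 40.15
tcp_pos: [0.5943, 0.0402, 0.1628]
orientation: [-0.001, 0.678, 0.735, -0.001]
wrist_force: [-0.7, 0.2, -0.7]
finger_gap: 0.0511
grip_force: 0.0
```

Call:
jog_arm([
  [0,0,0],
  [0,0,-2],
  [0,0,-2],
  [0,0,-2],
  [0,0,-2],
  [0,0,-2],
  [0,0,-2],
  [0,0,-2],
], gripper=[0.6,0.6,0.6,0.6,0.6,0.6,0.6,0.6], twist=[-5,-10,-10,-10,-10,-10,-10,-10])

```text
clock: 41.15
tcp_pos: [0.5944, 0.0409, 0.1442]
orientation: [0.0, 0.737, 0.676, 0.0]
wrist_force: [0.0, 0.3, -0.4]
finger_gap: 0.0511
grip_force: 0.0
```

```bash
python3 - <<'E'
from h import *
print(env.get_state()['tcp_pos'],env.get_state()['orientation']);print(clip(cam('wrist')))
E
```

```text
[0.59439455 0.04094817 0.14418018] [1.16910100e-04 7.37121047e-01 6.75760708e-01 1.12784507e-04]
(944, [array([0.5938, 0.0402]), array([0.0404, 0.036 ]), np.float64(85.0736)], np.float64(0.0834))
```

Call:
jog_arm([
  [-0.1,0,-2],
  [-0.1,0,-4.5],
  [-0.1,0,-7],
  [-0.1,0,-9],
  [-0.1,0,-11],
  [-0.1,0,-12.2],
  [-0.1,0,-12.2],
  [-0.1,0,-12.2],
], gripper=[0.6,0.6,0.6,0.6,0.6,0.6,0.6,0.6], twist=[0,0,0,0,0,0,0,0], squeeze=40)

```text
clock: 42.2
tcp_pos: [0.594, 0.0409, 0.0228]
orientation: [0.0, 0.737, 0.676, 0.0]
wrist_force: [0.4, -0.4, -0.5]
finger_gap: 0.0513
grip_force: 0.0
```

Call:
jog_arm([
  [0,0,0],
  [0,0,0],
  [0,0,0],
  [0,0,0],
  [0,0,0],
  [0,0,0.5],
  [0,0,2],
  [0,0,4],
], gripper=[0.5,0.35,0.35,0.35,0.35,0.35,0.35,0.35], twist=[0,0,0,0,0,0,0,0])

```text
clock: 43.2
tcp_pos: [0.5927, 0.041, 0.0625]
orientation: [-0.0, 0.737, 0.676, -0.0]
wrist_force: [0.5, -0.7, 0.5]
finger_gap: 0.0352
grip_force: 40.3
```

Call:
jog_arm([
  [0,0,2],
  [0,0,4],
  [0,0,6],
  [0,0,8],
  [-1,-5,8],
  [-3,-10,8],
  [-5,-15,8],
  [-7,-18,8],
], gripper=[0.35,0.35,0.35,0.35,0.35,0.35,0.35,0.35], twist=[0,0,0,0,0,0,0,0])

```text
clock: 44.2
tcp_pos: [0.5227, -0.1412, 0.1429]
orientation: [0.001, 0.738, 0.675, 0.0]
wrist_force: [-0.1, 0.3, -0.2]
finger_gap: 0.035
grip_force: 40.3
```

```bash
python3 -c "
from h import *
tray()"
```

```text
tcp [ 0.5227 -0.1412  0.1429] gap 0.03503216191870264 grip 40.32277822494507
top 3927 [array([ 0.3855, -0.3323]), array([0.1678, 0.1314]), np.float64(1.1171)]
scene 1126 [array([ 0.3855, -0.3327]), array([0.1701, 0.1336]), np.float64(0.9797)]
```

Call:
jog_arm([
  [-2,-2.5,0],
  [-4.5,-5,0],
  [-7,-7.5,0],
  [-9.5,-10,0],
  [-12,-12.5,0],
  [-14.5,-15,0],
  [-17,-17.5,0],
  [-18.7,-19.1,0],
], gripper=[0.35,0.35,0.35,0.35,0.35,0.35,0.35,0.35], twist=[10,20,30,40,50,60,70,80])

```text
clock: 45.3
tcp_pos: [0.336, -0.3307, 0.1427]
orientation: [0.0, 0.128, 0.992, -0.0]
wrist_force: [0.2, 0.0, 0.5]
finger_gap: 0.0354
grip_force: 40.3
```

Call:
jog_arm([
  [0,0,0],
  [0,0,-2],
  [0,0,-4.5],
  [0,0,-7],
  [0,0,-9.5],
  [0,0,-12],
  [0,0,-13.5],
  [0,0,-14.5],
], gripper=[0.35,0.35,0.35,0.35,0.35,0.35,0.35,0.35], twist=[8,15,15,15,15,15,15,15])

```text
clock: 46.3
tcp_pos: [0.3369, -0.3296, -0.0032]
orientation: [0.0, -0.001, 1.0, 0.0]
wrist_force: [-0.1, -0.9, -0.6]
finger_gap: 0.0354
grip_force: 40.3
```

Call:
jog_arm([
  [0,0,-0.6],
  [0,0,-1.1],
  [0,0,-1.1],
  [0,0,-1.1],
  [0,0,-1.1],
  [0,0,1],
  [0,0,4],
  [0,0,8],
], gripper=[0.35,0.35,0.35,0.45,0.6,0.6,0.6,0.6], twist=[0,0,0,0,0,0,0,0])

```text
clock: 47.3
tcp_pos: [0.3358, -0.3295, 0.0775]
orientation: [-0.0, -0.0, 1.0, 0.001]
wrist_force: [0.8, 0.1, -0.1]
finger_gap: 0.0516
grip_force: 0.0
```

Call:
jog_arm([
  [0,0,4],
  [0.5,3,8],
  [3,8,8],
  [6,13,8],
  [8.5,18,8],
  [11,23,8],
  [13.5,28,8],
  [16,33,8],
], gripper=[0.6,0.6,0.6,0.6,0.6,0.6,0.6,0.6], twist=[0,0,0,0,-1,-3,-4,-5])

```text
clock: 48.3
tcp_pos: [0.4971, 0.0016, 0.1575]
orientation: [0.001, 0.044, 0.999, -0.0]
wrist_force: [0.4, -0.8, 0.3]
finger_gap: 0.0511
grip_force: 0.0
```

```bash
python3 - <<'E'
from h import *
tray(); print(knob(cam('wrist')),knob(cam('scene')))
c=cam('top'); cv2.imwrite('pics/t7.png',cv2.resize(c['image'][190:400,230:530,::-1],None,fx=2.5,fy=2.5))
E
```

```text
tcp [0.4971 0.0016 0.1575] gap 0.05108695920455882 grip 0.0
top 3812 [array([ 0.3855, -0.3324]), array([0.168 , 0.1312]), np.float64(0.9894)]
scene 562 [array([ 0.3867, -0.333 ]), array([0.1677, 0.1318]), np.float64(1.515)]
(array([0.5081, 0.1105, 0.1012]), np.float64(0.1004), array([0.5085, 0.1106, 0.1012]), 1523) (array([0.5125, 0.1144, 0.1008]), np.float64(0.0997), array([0.512 , 0.1145, 0.1008]), 233)
```

View pics/t7.png

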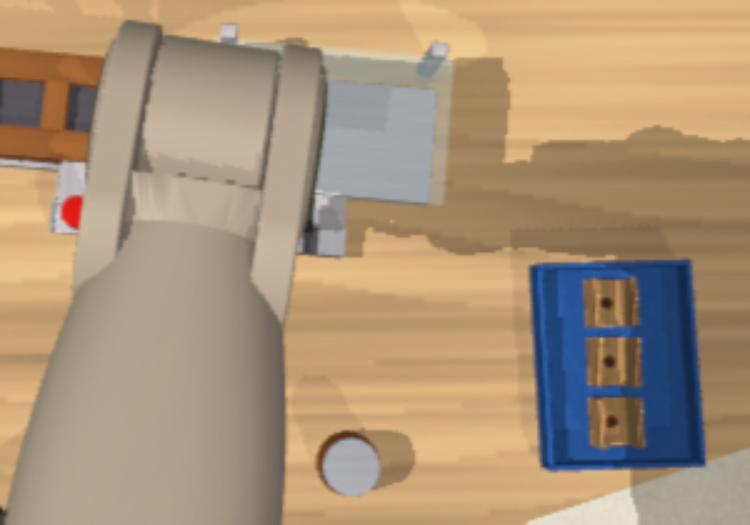

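The top crop shows all three clips upright in the tray, at (610,303), (613,362) and (615,420). The last part is sliding the carriage back to the first notch.

Call:
jog_arm([
  [0.6,5.5,0],
  [1.2,11,0],
  [1.2,11,-2],
  [1.2,11,-4.5],
  [1.2,11,-7],
  [1.2,11,-9.5],
  [1.2,11,-12.2],
  [1.2,11,-12.2],
], gripper=[0.6,0.6,0.6,0.6,0.6,0.6,0.6,0.6], twist=[0,0,0,0,0,0,0,0], squeeze=70)

```text
clock: 49.55
tcp_pos: [0.5062, 0.1082, 0.0334]
orientation: [-0.002, 0.045, 0.999, -0.0]
wrist_force: [-0.1, -0.2, -0.2]
finger_gap: 0.051
grip_force: 0.0
```

Call:
jog_arm([
  [0,0,0],
  [0,0,0],
  [0,0,0],
  [0,0,0],
  [0,0,0],
  [0,0,0.6],
  [0,0,1.2],
  [0,0,1.6],
], gripper=[0.4,0.2,0.2,0.2,0.2,0.2,0.2,0.2], twist=[0,0,0,0,0,0,0,0])

```text
clock: 50.55
tcp_pos: [0.5091, 0.1098, 0.0511]
orientation: [0.001, 0.044, 0.999, -0.0]
wrist_force: [5.7, 1.9, -10.4]
finger_gap: 0.0242
grip_force: 69.1
```

Call:
jog_arm([
  [0,-0.6,0],
  [-0.2,-2,0],
  [-0.3,-3.5,0],
  [-0.5,-5,0],
  [-0.6,-6.5,0],
  [-0.8,-8,0],
  [-0.9,-9.5,0],
  [-1,-10.5,0],
], gripper=[0.2,0.2,0.2,0.2,0.2,0.2,0.2,0.2], twist=[0,0,0,0,0,0,0,0])

```text
clock: 51.55
tcp_pos: [0.4983, 0.0042, 0.0507]
orientation: [-0.0, 0.044, 0.999, 0.0]
wrist_force: [5.7, 2.4, -10.8]
finger_gap: 0.0241
grip_force: 69.4
```

```bash
python3 - <<'E'
from h import *
print(env.get_state()['tcp_pos']);print(knob(cam('wrist')))
E
```

```text
[0.49834901 0.00424967 0.05069256]
(array([0.4962, 0.0041, 0.1151]), np.float64(0.1143), array([0.496 , 0.0041, 0.1151]), 5267)
```

Call:
jog_arm([
  [-0.1,-1.3,0],
  [-0.25,-2.7,0],
  [-0.4,-4.1,0],
  [-0.5,-5.5,0],
  [-0.65,-6.8,0],
  [-0.75,-7.7,0],
  [-0.8,-8.2,0],
  [-0.8,-8.2,0],
], gripper=[0.2,0.2,0.2,0.2,0.2,0.2,0.2,0.2], twist=[0,0,0,0,0,0,0,0])

```text
clock: 52.6
tcp_pos: [0.4901, -0.0779, 0.051]
orientation: [-0.0, 0.044, 0.999, -0.001]
wrist_force: [3.5, -2.6, -10.3]
finger_gap: 0.0237
grip_force: 69.8
```

```bash
python3 - <<'E'
from h import *
print(env.get_state()['tcp_pos']);print(knob(cam('wrist')))
E
```

```text
[ 0.49005637 -0.07792781  0.05095132]
(array([ 0.488 , -0.0781,  0.1153]), np.float64(0.1145), array([ 0.4876, -0.0781,  0.1153]), 5291)
```

Call:
jog_arm([
  [0,0,0],
  [0,0,-0.5],
  [0,0,-1],
  [0,0,-1.5],
  [0,0,-1.7],
  [0,0,-1.7],
  [0,0,-1.7],
  [0,0,-1.7],
], gripper=[0.2,0.2,0.2,0.2,0.2,0.2,0.4,0.6], twist=[0,0,0,0,0,0,0,0])

```text
clock: 53.65
tcp_pos: [0.4907, -0.0769, 0.0345]
orientation: [0.001, 0.043, 0.999, 0.0]
wrist_force: [-0.5, 0.7, 0.6]
finger_gap: 0.0506
grip_force: 0.0
```

Call:
jog_arm([
  [0,0,0],
  [0,0,2],
  [0,0,5],
  [0,0,8],
  [0,0,11],
  [0,0,13],
  [0,0,13],
  [0,0,13],
], gripper=[0.6,0.6,0.6,0.6,0.6,0.6,0.6,0.6], twist=[0,0,0,0,0,0,0,0])

```text
clock: 54.65
tcp_pos: [0.4899, -0.0769, 0.163]
orientation: [-0.001, 0.043, 0.999, 0.0]
wrist_force: [-0.7, 0.2, -0.5]
finger_gap: 0.0513
grip_force: 0.0
```

```bash
python3 - <<'E'
from h import *
tray(); print(knob(cam('wrist')),knob(cam('scene')))
cam('scene','s8.png')
E
```

```text
tcp [ 0.4899 -0.0769  0.163 ] gap 0.05130436521386613 grip 0.0
top 3810 [array([ 0.3856, -0.3322]), array([0.168 , 0.1311]), np.float64(1.0281)]
scene 801 [array([ 0.3872, -0.3334]), array([0.1668, 0.1345]), np.float64(1.1458)]
(array([ 0.4886, -0.0775,  0.1014]), np.float64(0.1005), array([ 0.4884, -0.0773,  0.1014]), 1133) (array([ 0.4934, -0.0743,  0.1008]), np.float64(0.0998), array([ 0.4939, -0.0743,  0.1008]), 169)
```

View pics/s8.png

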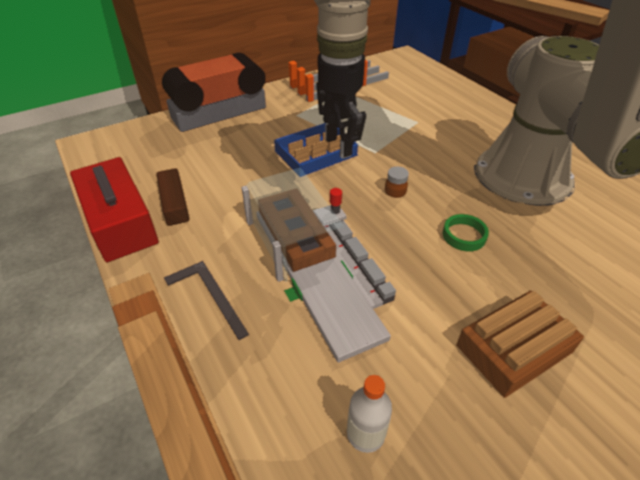

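The scene view shows the carriage back at the first notch with the cavities empty (around (295,220)), the knob home at (335,198), and three clips in the tray at (315,150). Nothing is touching the gripper.

```bash
python3 -c "
from h import *
print(env.hand_in())"
```

```text
the job is handed in; nothing more can be done
None
```

All three clips are in the blue tray, the carriage is back at its first notch with the plunger home, and the job is handed in after about 55 s of robot time; the hand-in gave no verdict.

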